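# Dispense one cleaning tablet into the mug

### The arm

A 6-joint arm with a two-finger parallel gripper is mounted at the origin on a cart in front of the work surface, level with it; the furniture and walls round the work are solid. World frame = base frame: x ahead of the robot, y to its left, z up, the work surface at z = 0. Lengths are in m, angles in rad, forces in N, time in s.
With the tool pointing down it reaches from about 0.4 to 0.825 m from the base axis. Payload 7 kg.
Tool frame: the origin (TCP) lies at the very end of the fingers, on their centre line; the grasp point (between the pads) lies 19 mm behind it; z points along the fingers, x is the direction in which the jaws open and shut, and the axes are right-handed (so a half turn about z gives the same grasp; the last joint's range is limited). The gripper opens to 88 mm and grips with 3 to 60 N. Pads are 19 mm wide; open, the fingers measure 130 mm over their backs; the gripper's body (78 mm by 193 mm) begins 47 mm behind the grasp point.
Start: joints at [0.288, 0.359, 0.012, 0, -1.224, -0.288], TCP at [0.675, -0, 0.227] pointing down, gripper open.
Joint ranges: [-3.07, 3.07], [-1.43, 2.12], [-1.02, 1.25], [-3.03, 1.67], [-3.05, -0], [-3.03, 3.03]. Speed limits (rad/s): [2.39, 2.39, 3.01, 3.14, 3.14, 3.14].

### API

Orientations are given as a unit quaternion [x, y, z, w].
In Python, from bench import ctrl gives the robot as it stands. Calls block until the motion is done:
- ctrl.goto(position, orientation): joint-space move of the TCP to a pose.
- ctrl.move_l(position, rot=None, velocity=0.15, guard=None): straight line of the TCP; rot=None keeps the orientation; velocity is the mean speed in m/s. With guard (N) it stops when the force on the tool has changed by that much, and returns True; else False.
- ctrl.set_joints(angles): joint-space move.
- ctrl.command_gripper(opening): finger opening in m; the grip force is fixed at half the most; returns when the fingers have stopped.
- ctrl.dwell(seconds).
- ctrl.solve_ik(position, orientation): joint angles nearest the present ones, or None.
- ctrl.read_camera(name): name is "scene" or "side" or "wrist"; returns the picture (420x560x3 uint8, red, green, blue); there is no depth.
- ctrl.get_calibration(name): a dict with "camera_matrix" (3x3 intrinsics, pixels), "rvec" (rotation vector, rad) and "tvec" (3), from world to camera coordinates, as OpenCV has them. Camera axes: x right, y down, z forward; pixel columns grow to the right and rows downward; lengths in m; the calibration is good to about 2 mm. The wrist camera is an equidistant fisheye: a pixel r from the principal point sees the ray r / f radians off the axis. A picture is of the moment at which its call begins: read the wrist's pose just before it. get_calibration takes no time and is no camera call; for the wrist camera it gives the pose at the moment of the call.
A pose or a line that the arm cannot do raises ctrl.PlanningError and nothing moves.
- ctrl.close_job(): hands the job in, once; it reports no verdict.
Readings, each from a call of its own:
- ctrl.read_time(): time.
- ctrl.read_q(): joint angles.
- ctrl.read_dq(): joint speeds.
- ctrl.read_joint_efforts(): joint torques, N m.
- ctrl.read_tool_pos(): TCP position.
- ctrl.read_tcp_rot(): TCP orientation.
- ctrl.read_wrist_force(): force on the tool from outside, world axes, zero at the start.
- ctrl.read_moment(): the same for the moment, N m.
- ctrl.read_width(): finger opening in m.
Only numpy, scipy, OpenCV 4.12 (cv2) and the standard library are available. Lean on these libraries where they do the work, as an engineer would, in place of code of your own. Each camera call takes 0.05 s, during which the arm holds its last target. There are 200 camera calls.

### The job

Dispense exactly one cleaning tablet and put it in the empty mug: push the plunger of the tablet dispenser down once until you feel it bottom firmly on its stop, keep it there for about half a second without forcing it, and let it rise fully again. Then pick up the tablet that has come out on the tray and drop it into the mug, leaving the mug upright where it stands, the other tablets in the dispenser and everything else on the table undisturbed.

Things in the scene. Friction and masses are not known exactly. Their poses are not given: they have to be found in the camera images.
- dispenser: Tablet dispenser fixed to the table: steel tray 262 x 100 x 4 mm with, from its own -x end to +x: open tray (x -117 to -3 mm, 9 mm lip at the end), clear upright magazine of tablets (x -3 to 32, 35 mm wide, 52 mm high), grey housing (x 33 to 137, 60 mm wide, 50 mm high). Origin: on the table, mid-width, at the magazine's front face; z up. Plunger on the housing at x = +85 mm.
- exit (a point): Point on the tray's top (4 mm above the table), mid-width, 50 mm out from the magazine's front along the dispenser's -x. Pressing the plunger drives a slide that pushes the lowest tablet out under the magazine's front wall, 2.7 mm per mm of plunger travel; the slide goes back as the plunger rises, the tablet stays within about 25 mm of this point, and the next one drops down (a second press pushes that out too).
- plunger_top (a point): Centre of the top of the plunger's round black head (40 mm diameter, 14 mm thick) above the housing; at rest 106 mm above the table. It moves straight down only, against a spring of 3 N at rest growing by 0.15 N per mm, and rises again by itself. More than 22 N damages it.
- plunger (a joint): Travel of the plunger in m: 0 up (at rest), grows as pressed. It bottoms where the head meets the rubber-topped collar round its stem. The collar is screwed to a different height each time, not measured: the stop lies anywhere from 16 to 30 mm and must be felt, as force climbing by about 10 N per mm above the spring's 5 to 8 N. Seated: 8 N or more on the collar, so 17 to 20 N in all.
- tablet_1: The lowest tablet in the magazine, the one that will be pushed out: white round disc, 26 mm in diameter, 12 mm thick, about 15 g, lying flat. Origin at the centre of its underside.
- tablet_2: The second tablet, same shape; it must stay in the magazine (it drops to the bottom).
- tablet_3: The third tablet, same shape; it must stay in the magazine.
- mug: The empty mug, standing loose on the table: 82 mm in diameter, 94 mm high, handle to its own -y side reaching 56 mm from the origin. Origin on its underside, 15 mm off the cup's centre towards the handle.
- mug_mouth (a point): Centre of the mug's mouth, at rim height, 94 mm above its underside; the opening is about 70 mm wide.
- egg_timer: Bystander on the right: egg timer, 63 mm wide, 60 mm high, origin on its underside. Leave alone.
- teaspoon: Bystander in the middle: teaspoon lying flat, 137 x 28 x 13 mm, origin on its underside. Leave alone.
Things that resemble listed ones, but are neither listed nor needed, are in the scene too. What is shaped like the mug but green is not meant.

How it is judged:
On the way, in this order (a step that is already met when the one before it is completed fails the run):
1. the plunger is pressed down onto its stop: the head bears on the collar with at least 8 N for 0.3 s (contact force between plunger and dispenser above 8 N and value of joint plunger above 0.014 m), for 0.3 s.
2. the plunger has risen fully again (within 2 mm), the robot is off it, and one tablet lies out on the tray (value of joint plunger below 0.002 m and contact force between each of the arm, the fingers and plunger below 0.1 N and x of tablet_1 in the frame of dispenser below -0.015 m and x of each of tablet_2, tablet_3 in the frame of dispenser above 0 m and horizontal distance between each of tablet_2, tablet_3 and dispenser below 0.035 m), for 0.2 s.
At the end, for the whole second after the job is handed in: The dispensed tablet (tablet_1) lies at rest in the mug (its origin within 36 mm of the mouth's axis and more than 55 mm below the rim); the mug stands upright (within 0.1 rad) within 30 mm of where it stood; the plunger is up (within 2 mm); the other two tablets are in the magazine (horizontal distance between tablet_1 and mug_mouth below 0.036 m and z of tablet_1 in the frame of mug_mouth between -0.096 and -0.055 m and angle between mug's own z axis and vertical below 0.1 rad and distance of mug from where it was at the start of the episode below 0.03 m and linear speed of mug below 0.02 m/s and linear speed of tablet_1 below 0.03 m/s and value of joint plunger below 0.002 m and x of each of tablet_2, tablet_3 in the frame of dispenser above 0 m and horizontal distance between each of tablet_2, tablet_3 and dispenser below 0.035 m); the robot touches nothing.
It fails at once if the plunger is pressed with more than 22 N (contact force between any of the arm, the fingers and plunger above 22 N).
It fails at once if a second tablet is pushed out of the magazine (x of any of tablet_2, tablet_3 in the frame of dispenser below -0.005 m).
It fails at once if the mug is tipped (more than 0.4 rad) (angle between mug's own z axis and vertical above 0.4 rad).
It fails at once if a bystander is moved by more than 30 mm (distance of any of egg_timer, teaspoon from where it was at the start of the episode above 0.03 m).
It also fails if it takes over 54 s, if anything falls off the work surface, if the arm or the gripper's body presses on something with over 40 N, if the wrist force passes 120 N, or if a joint passes its speed limit or range.

## Working session

There is one attempt and no reset: what is moved stays moved. The work goes in short steps, each a Python script; the robot and the scene stay as the last script left them, time stands still between calls to the robot, and variables do not carry over. Pictures are saved under pics/ and viewed, about 8 in all and at most 12, crops included, and the job is handed in when it is done.

```bash
mkdir -p pics; ls
cat > h.py <<'E'
import numpy as np, cv2
from bench import ctrl
def snap(n,fn):
    im=np.array(ctrl.read_camera(n)); cv2.imwrite('pics/'+fn,im[:,:,::-1]); return im
def ray(n,uv,cal=None):
    c=cal or ctrl.get_calibration(n); K=np.array(c['camera_matrix']); R=cv2.Rodrigues(np.array(c['rvec'],float))[0]; t=np.array(c['tvec'],float).ravel()
    p=np.linalg.inv(K)@[uv[0],uv[1],1]
    if n=='wrist':
        d=np.array([uv[0]-K[0,2],uv[1]-K[1,2]]); r=np.hypot(*d); th=r/K[0,0]; p=np.r_[d/max(r,1e-9)*np.sin(th),np.cos(th)]
    return -R.T@t, R.T@p/np.linalg.norm(p)
def onz(n,uv,z,cal=None):
    o,d=ray(n,uv,cal); return o+d*(z-o[2])/d[2]
def proj(n,P,cal=None):
    c=cal or ctrl.get_calibration(n); K=np.array(c['camera_matrix']); R=cv2.Rodrigues(np.array(c['rvec'],float))[0]; p=R@np.array(P)+np.array(c['tvec'],float).ravel()
    if n=='wrist':
        r=np.hypot(p[0],p[1]); th=np.arctan2(r,p[2]); return np.array([K[0,2],K[1,2]])+K[0,0]*th*p[:2]/r
    return (K@p)[:2]/p[2]
E
python3 - <<'E'
from h import *
for n in('scene','side','wrist'):
    snap(n,n+'0.png'); o,d=ray(n,(280,210)); print(n,o.round(3),d.round(3),np.array(ctrl.get_calibration(n)['camera_matrix']).round(1).tolist())
print(ctrl.read_time(),ctrl.read_tcp_rot(),ctrl.read_wrist_force())
a=cv2.imread('pics/scene0.png')
E
```

```text
pics
scene [-0.18  -0.668  1.185] [ 0.489  0.443 -0.752] [[507.7, 0.0, 282.4], [0.0, 507.7, 213.0], [0.0, 0.0, 1.0]]
side [-0.084  0.954  0.779] [ 0.43  -0.75  -0.503] [[483.0, 0.0, 274.7], [0.0, 483.0, 208.4], [0.0, 0.0, 1.0]]
wrist [ 0.675 -0.067  0.384] [-0.014  0.267 -0.964] [[325.2, 0.0, 276.1], [0.0, 325.2, 205.6], [0.0, 0.0, 1.0]]
0.15 [ 5.67461760e-05  9.99999790e-01 -6.18413049e-05 -6.42634593e-04] [ 0.09625695  0.46093451 -0.71255549]
```

View pics/scene0.png

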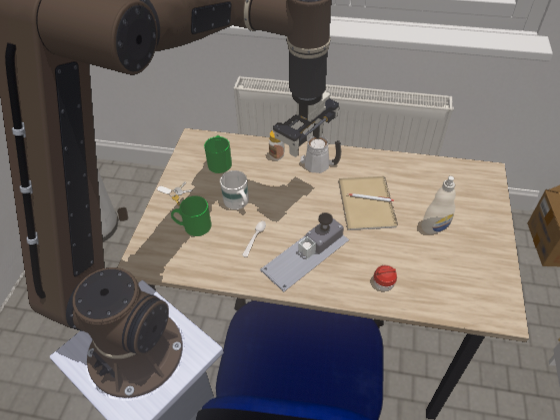

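View pics/side0.png

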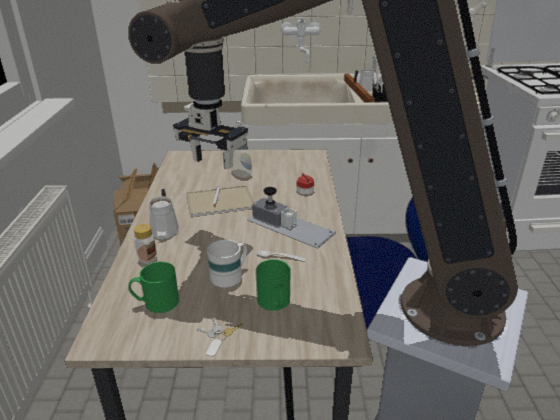

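View pics/wrist0.png

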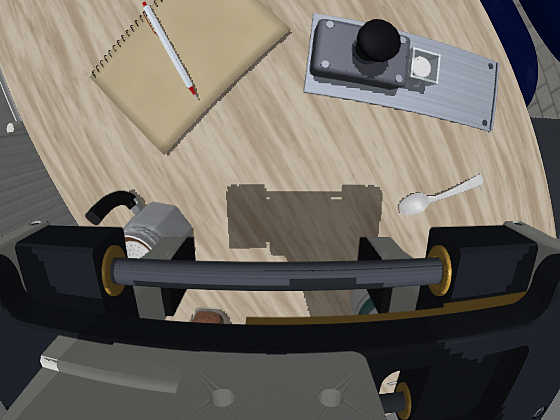

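Scene view: the white mug with a teal band is at scene (234,190) and side (226,264). The two green mugs, at scene (218,155) and (195,216), are ruled out by their colour, and the steel coffee pot at (318,155) is not a mug. The dispenser has its plunger at scene (325,221), side (270,192) and wrist (379,40), with its open tray towards the robot. Next come the measurements and an enlarged confirming crop.

```bash
cat > m.py <<'E'
from h import *
def near(ra,rb):
    (o,d),(p,e)=ra,rb; A=np.c_[d,-e]; s=np.linalg.lstsq(A,p-o,rcond=None)[0]; a=o+s[0]*d;b=p+s[1]*e
    return ((a+b)/2).round(4),np.linalg.norm(a-b).round(4)
E
python3 - <<'E'
from m import *
im={n:cv2.imread(f'pics/{n}0.png') for n in('scene','side','wrist')}
box={'scene':(315,210,338,232),'side':(260,184,280,200),'wrist':(345,12,405,66)}
c={}
for n,(x0,y0,x1,y1) in box.items():
    g=im[n][y0:y1,x0:x1].max(2); m=(g<48).astype('uint8')
    k,l,s,ce=cv2.connectedComponentsWithStats(m); i=1+np.argmax(s[1:,4]); print(n,s[i]+[x0,y0,0,0,0],ce[i]+[x0,y0])
    c[n]=s[i]+[x0,y0,0,0,0]
# tray corners in wrist
for uv in [(313,14),(497,65),(491,131),(304,92)]: print('wr',onz('wrist',uv,.004).round(4))
for uv in [(262,265),(280,286),(348,240)]: print('sc',onz('scene',uv,.004).round(4))
A=cv2.resize(im['scene'][140:290,150:350],None,fx=4,fy=4,interpolation=cv2.INTER_CUBIC)
B=cv2.resize(im['side'][175:315,190:345],None,fx=4,fy=4,interpolation=cv2.INTER_CUBIC)
cv2.imwrite('pics/cropA.png',A);cv2.imwrite('pics/cropB.png',B)
E
```

```text
Traceback (most recent call last):
ValueError: attempt to get argmax of an empty sequence
```

Run:
```python
from m import *
im={n:cv2.imread(f'pics/{n}0.png') for n in('scene','side','wrist')}
box={'scene':(315,210,338,232),'side':(260,184,280,200),'wrist':(345,12,405,66)}
for n,(x0,y0,x1,y1) in box.items():
    g=im[n][y0:y1,x0:x1].max(2); T=cv2.threshold(g,0,255,cv2.THRESH_BINARY_INV|cv2.THRESH_OTSU)[0]; m=(g<=T).astype('uint8')
    k,l,s,ce=cv2.connectedComponentsWithStats(m); i=1+np.argmax(s[1:,4]); print(n,T,g.min(),s[i]+[x0,y0,0,0,0],(ce[i]+[x0,y0]).round(1))
for uv in [(313,14),(497,65),(491,131),(304,92)]: print('wr',onz('wrist',uv,.004).round(4))
for uv in [(262,265),(280,286),(348,240)]: print('sc',onz('scene',uv,.004).round(4))
A=cv2.resize(im['scene'][140:290,150:350],None,fx=4,fy=4,interpolation=cv2.INTER_CUBIC)
B=cv2.resize(im['side'][175:315,190:345],None,fx=4,fy=4,interpolation=cv2.INTER_CUBIC)
cv2.imwrite('pics/cropA.png',A);cv2.imwrite('pics/cropB.png',B)
```

```text
scene 135.0 61 [315 213  23  19 336] [326.3 223.4]
side 97.0 13 [264 187  13  10  91] [269.6 190.7]
wrist 88.0 0 [ 352   19   52   47 1830] [375.5  43.6]
wr [ 0.631  -0.1994  0.004 ]
wr [ 0.3731 -0.1654  0.004 ]
wr [ 0.3827 -0.0719  0.004 ]
wr [ 0.6421 -0.1028  0.004 ]
sc [ 0.3988 -0.0683  0.004 ]
sc [ 0.3786 -0.153   0.004 ]
sc [ 0.627  -0.2023  0.004 ]
```

View pics/cropA.png

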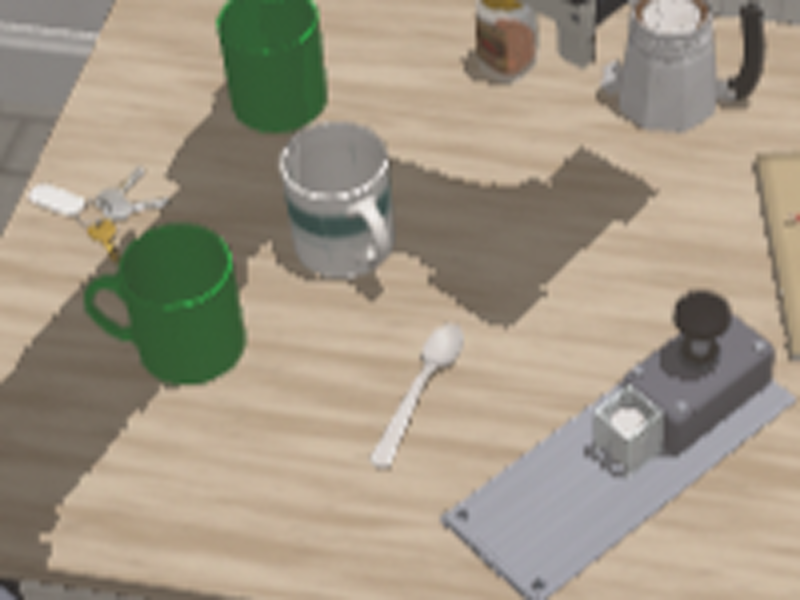

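View pics/cropB.png

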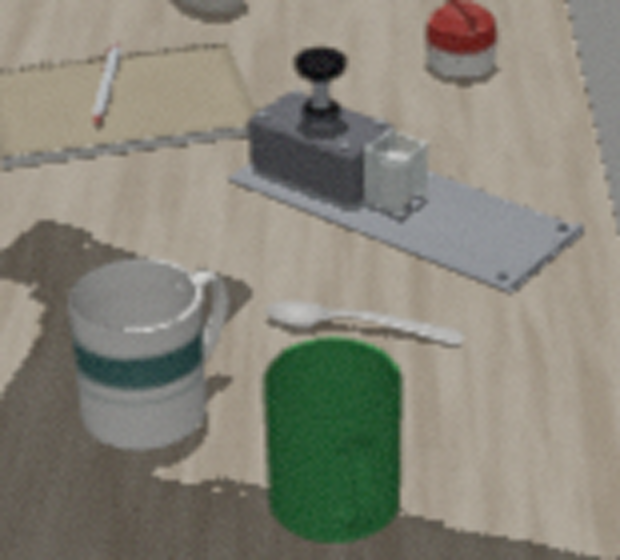

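The crops confirm the mug: white with a teal band, and a handle pointing towards +x/−y. Its mouth centre is at about scene (233.8,180.7) and side (223.8,249.2). The plunger top is at about scene (325.5,218) and side (270,190.5). The tablet stack shows in the clear magazine, and the tray is empty.

Run:
```python
from m import *
S,D=(233.8,180.7),(223.8,249.2)
print('mug',near(ray('scene',S),ray('side',D)),onz('scene',S,.094).round(4),onz('side',D,.094).round(4))
for a,u in (('l',(68/4+190,295/4+175)),('r',(202/4+190,295/4+175))): print(a,onz('side',u,.094).round(4))
for a,u in (('l',(280/4+150,163/4+140)),('r',(390/4+150,163/4+140))): print(a,onz('scene',u,.094).round(4))
S,D=(325.5,218),(270,190.5)
print('pl',near(ray('scene',S),ray('side',D)),onz('scene',S,.106).round(4),onz('side',D,.106).round(4))
for u in((379,40),(379,37)):print('plw',onz('wrist',u,.106).round(4))
# spoon, timer
print('spoon',[onz('side',(u/4+190,v/4+175),.005).round(3) for u,v in((268,315),(462,338))])
print('timer',onz('side',(460/4+190,70/4+175),.0).round(3))
print('green',onz('scene',(195,235),.0).round(3),onz('scene',(219,170),.0).round(3),'pot',onz('scene',(317,168),0).round(3))
d=np.array([.9922,-.124]);y=-np.arctan2(.124,.9922)
from scipy.spatial.transform import Rotation as R
q0=R.from_quat(ctrl.read_tcp_rot()); print(q0.as_matrix().round(2).tolist())
for a in(0,y,y+np.pi/2,y-np.pi/2,y+np.pi/4):
  q=(R.from_euler('z',a)*q0).as_quat()
  print(round(a,2),[None if s is None else np.round(s,2).tolist() for s in(ctrl.solve_ik([.58,-.144,.12],q),ctrl.solve_ik([.447,-.127,.02],q))])
```

```text
mug (array([0.533 , 0.1629, 0.0884]), np.float64(0.0005)) [0.5296 0.1587 0.094 ] [0.5276 0.1694 0.094 ]
l [0.5653 0.1882 0.094 ]
r [0.4924 0.1476 0.094 ]
l [0.5028 0.1908 0.094 ]
r [0.5559 0.1267 0.094 ]
pl (array([ 0.5831, -0.1466,  0.0991]), np.float64(0.0035)) [ 0.5803 -0.1492  0.106 ] [ 0.5739 -0.1339  0.106 ]
plw [ 0.5845 -0.1439  0.106 ]
plw [ 0.5844 -0.1468  0.106 ]
spoon [array([0.514, 0.041, 0.005]), array([ 0.385, -0.001,  0.005])]
timer [ 0.565 -0.35   0.   ]
green [0.353 0.161 0.   ] [0.595 0.303 0.   ] pot [0.811 0.057 0.   ]
[[-1.0, 0.0, -0.0], [0.0, 1.0, -0.0], [0.0, -0.0, -1.0]]
0 [[0.08, 0.32, -0.3, 0.0, -0.95, -0.08], [0.15, 0.27, -0.7, -0.0, -0.61, -0.15]]
-0.12 [[0.08, 0.32, -0.3, -0.0, -0.95, -0.21], [0.15, 0.27, -0.7, -0.0, -0.61, -0.27]]
1.45 [[0.08, 0.32, -0.3, 0.0, -0.94, 1.36], [0.15, 0.27, -0.7, 0.0, -0.61, 1.29]]
-1.7 [[0.08, 0.32, -0.3, -0.0, -0.95, -1.78], [0.15, 0.27, -0.7, -0.0, -0.61, -1.84]]
0.66 [[0.08, 0.32, -0.3, 0.0, -0.95, 0.58], [0.15, 0.27, -0.7, 0.0, -0.61, 0.51]]
```

Run:
```python
from m import *
import json
Q=ctrl.read_tcp_rot(); cal={}
for n,p in(('mug',[.53,.23,.30]),('disp',[.55,-.07,.30])):
    ctrl.goto(p,Q); c=ctrl.get_calibration('wrist'); snap('wrist',f'w_{n}.png')
    cal[n]={k:np.array(v).tolist() for k,v in c.items()}; print(n,ctrl.read_time(),ctrl.read_tool_pos(),ctrl.read_wrist_force())
json.dump(cal,open('cal.json','w'))
a,b=[cv2.imread(f'pics/w_{n}.png') for n in('disp','mug')]
cv2.imwrite('pics/w_both.png',np.vstack([a[:300],b[:300]]))
```

```text
mug 1.2917 [0.53044985 0.22913603 0.2993552 ] [ 0.94964466 -0.43397933  0.79425838]
disp 2.4917 [ 0.55026784 -0.06917331  0.29985628] [ 0.00644323 -0.14827895 -0.42486565]
```

View pics/w_both.png

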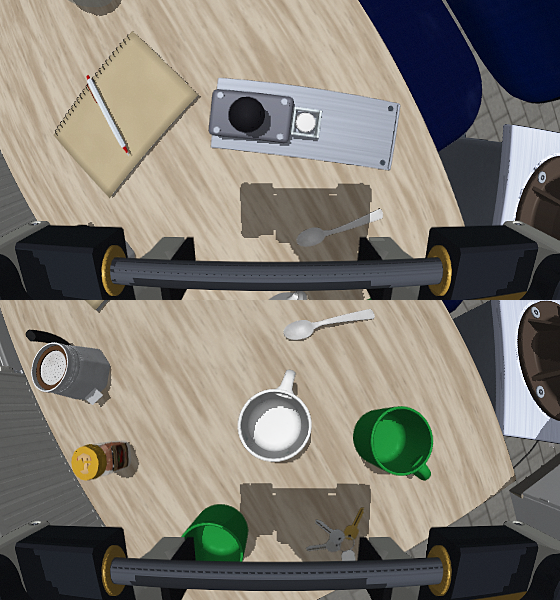

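The wrist view shows the plunger head at about (247,114), the magazine at (307,123) and the tray corners. The mug mouth circle is at about (275,125) in its own frame, with the handle towards −y.

Run:
```python
from m import *
import json
cal=json.load(open('cal.json'))
a,b=[cv2.imread(f'pics/w_{n}.png') for n in('disp','mug')]
g=a[90:140,222:272].max(2); m=(g<45).astype('uint8'); k,l,s,ce=cv2.connectedComponentsWithStats(m); i=1+np.argmax(s[1:,4])
uv=s[i][:2]+s[i][2:4]/2-.5+[222,90]; print('head',s[i],uv,onz('wrist',uv,.106,cal['disp']).round(4))
P=[onz('wrist',u,.004,cal['disp'])[:2] for u in((218,78),(399,102),(393,171),(211,148))]
f=(P[0]+P[3])/2;n=(P[1]+P[2])/2;d=(f-n)/np.linalg.norm(f-n)
print(np.round(P,4).tolist(),'len',np.linalg.norm(f-n),'dir',d,'plunger by tray',n+d*.204,'exit',n+d*.069)
hp=onz('wrist',uv,.106,cal['disp'])[:2]; print('exit by head',hp-d*.135)
u=(307,123);print('mag top',onz('wrist',u,.052,cal['disp'])[:2].round(4),'exp',(hp-d*.0705).round(4))
pts=[onz('wrist',u,.094,cal['mug'])[:2] for u in((239,125),(311,125),(275,89),(275,161))];print('mug',np.round(pts,4).tolist(),np.mean(pts,0))
print('handle',onz('wrist',(291,75),.06,cal['mug'])[:2])
```

```text
head [   7    7   36   36 1005] [246.5 114.5] [ 0.5815 -0.1452  0.106 ]
[[0.6301, -0.2005], [0.3723, -0.1719], [0.3775, -0.0701], [0.6414, -0.1016]] len 0.2626305823783316 dir [ 0.9934202  -0.11452641] plunger by tray [ 0.57754086 -0.14435223] exit [ 0.44342913 -0.12889117]
exit by head [ 0.44742599 -0.12976683]
mag top [ 0.5115 -0.1359] exp [ 0.5115 -0.1372]
mug [[0.571, 0.165], [0.491, 0.1651], [0.531, 0.125], [0.531, 0.2058]] [0.53100449 0.16522597]
handle [0.51172104 0.10403851]
```

All measurements agree: tray length 0.2626 m, mug diameter 0.080 m, and the magazine where the tray and plunger predict it. Next is the press.

Run:
```python
from h import *
Q=ctrl.read_tcp_rot(); x,y=.581,-.145
ctrl.command_gripper(0.0); ctrl.goto([x,y,.125],Q); ctrl.dwell(.3)
def F(n=6):
    v=[]
    for _ in range(n): v.append(ctrl.read_wrist_force()[2]); ctrl.dwell(.01)
    return np.mean(v)
f0=F(15); print('t',ctrl.read_time(),'f0',f0,'w',ctrl.read_width())
hit=ctrl.move_l([x,y,.098],velocity=.015,guard=2.5); zc=ctrl.read_tool_pos()[2]; print('contact',hit,zc,F()-f0)
z=.106-.0145
hit=ctrl.move_l([x,y,z],velocity=.03,guard=9); print('14mm',hit,ctrl.read_tool_pos(),F()-f0)
log=[];step=.0005;ok=False
while not hit and z>.106-.033:
    z-=step; ctrl.move_l([x,y,z],velocity=.01,guard=8); ctrl.dwell(.04); f=F()-f0
    zz=ctrl.read_tool_pos()[2]; log.append((round(z*1e3,2),round(zz*1e3,2),round(f,1)))
    if f>17.8: ok=True;break
    sp=3+.15*(.106-zz)*1e3
    if f>sp+2.5: step=.00015
for _ in range(6): ctrl.dwell(.07); log.append(round(F()-f0,1))
print(log,ok,ctrl.read_time())
ctrl.move_l([x,y,.13],velocity=.05); ctrl.dwell(.2); print('after',F()-f0,ctrl.read_time())
```

```text
t 5.1333 f0 -0.1873096966599563 w 0.0002413931139733733
contact True 0.10509692653187985 2.3967972882256
14mm False [ 0.58099054 -0.14502183  0.09151151] 4.373868458046819
[(91.0, np.float64(91.08), np.float64(4.5)), (90.5, np.float64(90.51), np.float64(5.2)), (90.0, np.float64(90.04), np.float64(4.9)), (89.5, np.float64(89.5), np.float64(5.3)), (89.0, np.float64(88.99), np.float64(5.1)), (88.5, np.float64(88.5), np.float64(5.3)), (88.0, np.float64(88.05), np.float64(5.0)), (87.5, np.float64(87.55), np.float64(5.5)), (87.0, np.float64(87.04), np.float64(4.9)), (86.5, np.float64(86.54), np.float64(5.5)), (86.0, np.float64(86.05), np.float64(5.6)), (85.5, np.float64(85.58), np.float64(5.7)), (85.0, np.float64(85.08), np.float64(5.7)), (84.5, np.float64(84.56), np.float64(6.0)), (84.0, np.float64(84.09), np.float64(5.6)), (83.5, np.float64(83.61), np.float64(5.7)), (83.0, np.float64(83.11), np.float64(6.1)), (82.5, np.float64(82.61), np.float64(5.7)), (82.0, np.float64(82.14), np.float64(6.3)), (81.5, np.float64(81.59), np.float64(6.2)), (81.0, np.float64(81.15), np.float64(6.3)), (80.5
[... 342 characters left out ...]
)), (76.85, np.float64(77.57), np.float64(10.8)), (76.7, np.float64(77.49), np.float64(11.5)), (76.55, np.float64(77.43), np.float64(12.4)), (76.4, np.float64(77.36), np.float64(13.4)), (76.25, np.float64(77.31), np.float64(13.6)), (76.1, np.float64(77.26), np.float64(14.6)), (75.95, np.float64(77.19), np.float64(15.0)), (75.8, np.float64(77.11), np.float64(16.0)), (75.65, np.float64(77.06), np.float64(16.7)), (75.5, np.float64(77.01), np.float64(17.4)), (75.35, np.float64(76.93), np.float64(17.7)), (75.2, np.float64(76.89), np.float64(19.0)), np.float64(18.5), np.float64(18.7), np.float64(18.9), np.float64(18.5), np.float64(18.2), np.float64(18.4)] True 21.75
after 0.25302764516039655 23.25
```

The plunger seated at about 28 mm with a steady 18.5 N, then was released. Now to find the tablet.

Run:
```python
from h import *
import json
Q=ctrl.read_tcp_rot(); ctrl.goto([.46,-.06,.26],Q); c=ctrl.get_calibration('wrist'); im=snap('wrist','tab.png')
json.dump({k:np.array(v).tolist() for k,v in c.items()},open('cal2.json','w'))
hsv=cv2.cvtColor(im,cv2.COLOR_RGB2HSV); e=proj('wrist',[.447,-.13,.016],c); print('exit px',e)
x0,y0=int(e[0])-80,max(0,int(e[1])-60)
m=((im.min(2)>205)).astype('uint8')[y0:y0+120,x0:x0+160]
k,l,s,ce=cv2.connectedComponentsWithStats(m)
for i in range(1,k):
    if s[i][4]>60:
        u=s[i][:2]+s[i][2:4]/2-.5+[x0,y0]; print(s[i],u,ce[i]+[x0,y0],onz('wrist',u,.016,c).round(4))
cv2.imwrite('pics/tabcrop.png',cv2.resize(im[max(0,y0-40):y0+150,x0-80:x0+200,::-1],None,fx=2.5,fy=2.5))
print('crop off',x0-80,max(0,y0-40),ctrl.read_time())
```

```text
exit px [286.17652649 119.78964746]
[ 53   0  16  21 106] [266.5  69. ] [266.19811321  71.13207547] [ 0.471  -0.1933  0.016 ]
[ 61   0  24  22 194] [278.5  69.5] [278.46391753  68.80927835] [ 0.4564 -0.1926  0.016 ]
[   0    0  137  107 8054] [274. 112.] [277.55512789 115.7825925 ] [ 0.4619 -0.1396  0.016 ]
[134   0  15  24 110] [347.   70.5] [347.80909091  68.94545455] [ 0.3718 -0.1941  0.016 ]
[  0  93  23  27 233] [217. 165.] [213.81974249 166.48927039] [ 0.5334 -0.0744  0.016 ]
[128  92  25  28 192] [346.  164.5] [346.30729167 166.65104167] [ 0.3711 -0.0753  0.016 ]
[26 95 15 25 97] [239. 166.] [239.19587629 165.68041237] [ 0.5055 -0.0728  0.016 ]
[ 51  98  21  22 181] [267.  167.5] [266.25414365 168.6519337 ] [ 0.4706 -0.0707  0.016 ]
crop off 126 19 24.1083
```

View pics/tabcrop.png

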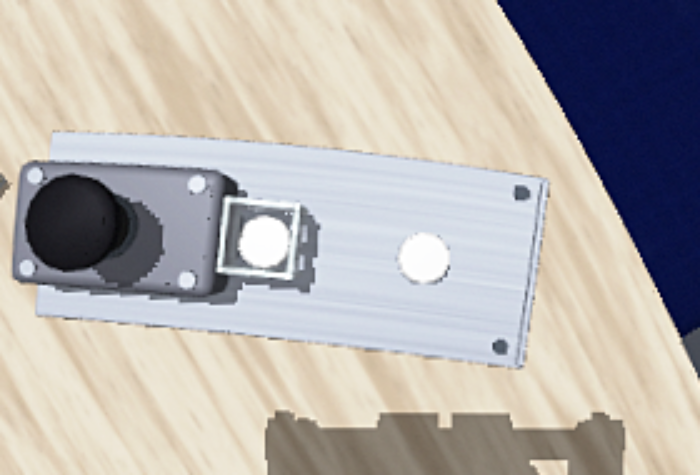

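The tablet lies alone on the open tray at crop (424,257), and the next one shows in the magazine at crop (266,241). I'll refine the tablet position and grasp with the jaws across the tray, clear of the magazine.

Run:
```python
from h import *
import json
from scipy.spatial.transform import Rotation as R
c=json.load(open('cal2.json')); im=cv2.imread('pics/tab.png')
g=im[100:145,270:322].min(2); T=cv2.threshold(g,0,255,cv2.THRESH_BINARY|cv2.THRESH_OTSU)[0]; m=(g>238).astype('uint8')
k,l,s,ce=cv2.connectedComponentsWithStats(m); i=1+np.argmax(s[1:,4]); u=s[i][:2]+s[i][2:4]/2-.5+[270,100]
p=onz('wrist',u,.016,c); print(T,s[i],u,ce[i]+[270,100],p)
e=[onz('wrist',u+[a,0],.016,c)[0] for a in(-s[i][2]/2,s[i][2]/2)]; print('dia',e[0]-e[1])
d=np.array([.9934,-.1145]); r=p[:2]-np.array([.581,-.145]); print('disp frame',r@d+.085,r@[.1145,.9934])
assert 15<=s[i][2]<=28 and abs(r@d+.135)<.03
q=(R.from_euler('z',-.115-np.pi/2)*R.from_quat(ctrl.read_tcp_rot())).as_quat()
ctrl.command_gripper(.056); ctrl.goto([p[0],p[1],.08],q); ctrl.dwell(.1)
hit=ctrl.move_l([p[0],p[1],.0065],velocity=.06,guard=8); print('down',hit,ctrl.read_tool_pos())
ctrl.command_gripper(.0); print('w',ctrl.read_width(),ctrl.read_wrist_force())
ctrl.move_l([p[0],p[1],.05],velocity=.08); print('w',ctrl.read_width(),ctrl.read_time())
snap('side','grip.png'); snap('scene','grips.png')
```

```text
231.0 [ 16  12  19  20 283] [295.  121.5] [295.07773852 121.4770318 ] [ 0.43619738 -0.1279785   0.016     ]
dia 0.0232859757613737
disp frame -0.060795888888139096 0.00032926037062922886
down False [ 0.43649444 -0.12795588  0.00683746]
w 0.02453687196913372 [0.2063624  0.85057923 1.04211804]
w 0.0247009751373563 29.3167
```

The grip width is 24.6 mm, so the tablet is held. On to the mug.

Run:
```python
from h import *
q=ctrl.read_tcp_rot(); p=ctrl.read_tool_pos(); X,Y=.531,.165
ctrl.move_l([p[0],p[1],.19],velocity=.15); ctrl.goto([X,Y,.19],q); ctrl.dwell(.1)
print('w',ctrl.read_width(),ctrl.read_tool_pos())
print('hit',ctrl.move_l([X,Y,.104],velocity=.08,guard=6)); ctrl.dwell(.3); print(ctrl.read_width(),ctrl.read_tool_pos())
ctrl.command_gripper(.05); ctrl.dwell(.4)
ctrl.move_l([X,Y,.2],velocity=.12)
from scipy.spatial.transform import Rotation as R
ctrl.goto([.53,.22,.28],(R.from_euler('z',.115+np.pi/2)*R.from_quat(q)).as_quat())
im=snap('wrist','fin_w.png'); s=snap('scene','fin_s.png'); print('time',ctrl.read_time(),ctrl.read_wrist_force())
v=np.hstack([im[40:220,180:380],s[130:310,170:370]])[:,:,::-1]; cv2.imwrite('pics/fin.png',cv2.resize(v,None,fx=2,fy=2))
```

```text
w 0.024504406625819472 [0.53091914 0.16365891 0.1901344 ]
hit False
0.02429793237230109 [0.53109702 0.16505408 0.10429067]
time 36.85 [-0.54643538 -0.78239729  0.39988081]
```

View pics/fin.png

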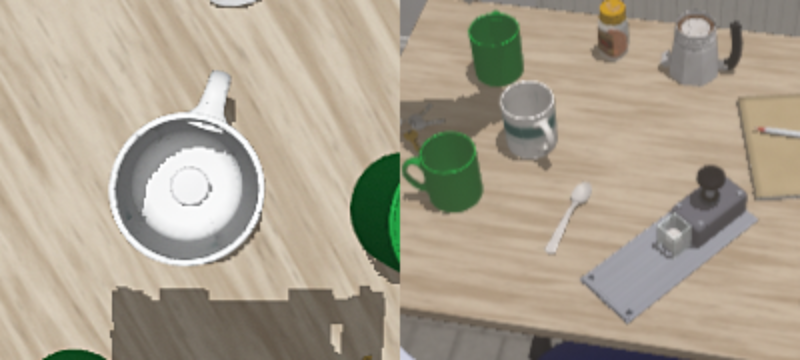

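The tablet lies flat at the centre of the mug's floor, at crop (189,186). The mug is upright where it stood, the tray is empty, the plunger is up, and the magazine still holds tablets.

```bash
python3 -c "
from h import *
ctrl.dwell(.3); print(ctrl.close_job())"
```

```text
the job is handed in; nothing more can be done
None
```

I pressed the plunger once and the tablet that came out is now in the white, teal-banded mug. The job is handed in; it reports no verdict.

- **Press:** the plunger reached its stop at about 28 mm of travel. I held it at about 18.5 N (19.0 N highest reading, limit 22 N) for over half a second, then let it rise.
- **Tablet:** it lay 61 mm out from the magazine. I gripped it across the tray (jaws at 24.5 mm) and released it just above the mug's rim.
- **Last pictures, at 36.9 s of 54 s:** the tablet lies flat in the middle of the mug's floor. The mug is upright in its place, the plunger is up, the tray is empty and the spoon has not moved. The egg timer was outside the last crop I viewed.
- **Small disagreements:**
  - The jaws read about 1.5 mm narrower than the 26 mm tablet.
  - The plunger position came out 4 mm apart when measured from the tray and from the head; I used the head.
  - The first two-camera estimate of the mug's rim was 6 mm low; I used the wrist-camera position instead.
- **Not checked directly:** I saw only the top tablet in the magazine, so that both remaining ones are there is inferred from a single tablet having come out.

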